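Carry the caddy to the board with its bottle upright

TASK

Pick the condiment caddy up by its wooden grip and, still over its starting side of the table, get the tippy vinegar bottle to stand upright in its pivoting cradle with the caddy itself level, and steady it there for two seconds. Then carry the caddy over to the middle of the serving board, hold it there in the air for 5 seconds with both bottle and caddy upright and steady, ready for the cook to take the bottle, and finish while still holding it like that. Never tip the caddy so far that the open cups would spill, never bring it near the board with the bottle flopped over, and leave everything else on the table alone.

Things in the scene. Friction and masses are not known exactly. Their poses are not given: they have to be found in the camera images.
- caddy: Loose steel condiment caddy, 0.5 kg (0.8 kg with bottle, balanced within 15 mm of the grip): tray 340 mm (its x) by 110 mm (its y), 28 mm rim. Origin at the centre of its underside; z up; x towards the bottle, pointing away from the robot within 0.45 rad. Mid-tray a flat stem carries a wooden grip; at the -x end two open cups 62 mm high; at x = +120 mm the pivoting bottle cradle.
- grip (a point): Centre of the caddy's wooden grip block, 150 mm above the caddy's underside. The block is 64 mm long along the caddy's x, 16 mm thick along its y (squeeze it across this) and 50 mm tall. Axes as the caddy's. The bottle's axis is 120 mm away along +x.
- cradle (a joint): Lean (rad) of bottle and cradle relative to the caddy, about a hinge along the caddy's x, 40 mm above the caddy's underside. 0 = upright in the caddy, positive = towards caddy +y, stops at +-0.4; starts at the + stop. Centring spring 0.15 N m/rad and damper 0.07 N m s/rad act between bottle and caddy. The spring is weaker than gravity, so it topples; tilting the caddy the other way brings it back.
- stopper (a point): Top of the bottle's white stopper, 217 mm above the hinge along the bottle's axis (its z). Green glass bottle, 62 mm wide; bottle with cradle nominally 0.30 kg (hidden, within 15 %, inertia in proportion), centre of mass 91 mm above the hinge, inertia about the hinge 0.0041 kg m2, so gravity's toppling moment is 0.27 N m/rad and it topples with a time constant of 0.5 to 0.9 s.
- board: Small pale wooden serving board lying fixed on the table, 200 mm (its x) by 150 mm (its y) by 14 mm thick, with a 35 mm wide stub handle at its -x end. Origin at the centre of the 200 x 150 mm part, at its underside.
- spoon_rest: White ceramic spoon rest, 130 x 70 mm, 18 mm high, between caddy and board. Origin under its centre. Leave alone.
- scoop: Yellow plastic scoop, 170 mm long, 35 mm high, between caddy and board. Origin at its underside near the middle of its length. Leave alone.

How it is judged (in metres and radians):
On the way, in this order (a step that is already met when the one before it is completed fails the run):
1. the caddy is held in the air on its own side, bottle upright within 0.15 rad and caddy level within 0.15 rad, for 1 s (height (world z) of caddy above 0.02 m and contact force between the fingers and caddy above 1 N and horizontal distance between caddy and board above 0.2 m and angle between each of stopper, caddy's own z axis and vertical below 0.15 rad), for 1 s.
2. the caddy is held in the air over the middle of the board (50 mm), bottle upright within 0.15 rad and caddy level within 0.15 rad, for 4 s (height (world z) of caddy above 0.03 m and contact force between the fingers and caddy above 1 N and horizontal distance between caddy and board below 0.05 m and angle between each of stopper, caddy's own z axis and vertical below 0.15 rad), for 4 s.
At the end, for the whole second after the job is handed in: The robot still holds the caddy in the air (underside more than 30 mm up, touching nothing but the fingers) within 50 mm of the board's middle, the caddy level within 0.15 rad and the bottle upright within 0.22 rad, through the last second in which the arm keeps its last pose (height (world z) of caddy above 0.03 m and contact force between the fingers and caddy above 1 N and contact force between caddy and board below 0.3 N and horizontal distance between caddy and board below 0.05 m and angle between stopper's own z axis and vertical below 0.22 rad and angle between caddy's own z axis and vertical below 0.15 rad); the arm keeps its last pose, push and grip.
It fails at once if the caddy tipped more than 0.5 rad: the cups spill (angle between caddy's own z axis and vertical above 0.5 rad).
It fails at once if the caddy brought within 0.2 m of the board's middle with the bottle leaning more than 0.3 rad (horizontal distance between caddy and board below 0.2 m and angle between stopper's own z axis and vertical above 0.3 rad).
It fails at once if the spoon rest or the scoop disturbed (distance of any of spoon_rest, scoop from where it was at the start of the episode above 0.03 m).
It also fails if it takes over 64 s, if anything falls off the work surface, if the arm or the gripper's body presses on something with over 40 N, if the wrist force passes 120 N, or if a joint passes its speed limit or range.

ROBOT

A 6-joint arm with a two-finger parallel gripper is mounted at the origin on the work surface. World frame = base frame: x ahead of the robot, y to its left, z up, the work surface at z = 0. Lengths are in mm, angles in rad, forces in N, time in s.
With the tool pointing down it reaches from about 350 to 975 mm from the base axis. Payload 7.1 kg.
Tool frame: the origin (TCP) lies midway between the tips of the shut fingers; the grasp point (between the pads) lies 19 mm behind it; z points along the fingers, y is the line along which they close (so a half turn about z gives the same grasp; the last joint's range is limited). The gripper opens to 88 mm and grips with 3 to 60 N. Pads are 20 mm wide; open, the fingers measure 115 mm over their backs; the gripper's body (75 mm by 178 mm) begins 61 mm behind the grasp point.
Start: joints at [1.218, 0.423, 1.63, -0, 1.089, -0.019], TCP at [204.74, 590.497, 222.675] pointing down, gripper open.
Joint ranges: [-3, 3], [-0.9, 2.11], [0.09, 2.58], [-1.31, 4.45], [0.11, 2.69], [-2.54, 2.54]. Speed limits (rad/s): [2.39, 2.39, 3.01, 3.14, 3.14, 3.14].

INTERFACE

Orientations are given as a rotation vector (axis times angle).
In Python, from workcell import ctrl gives the robot as it stands.
- The arm moves only by the shell command python3 -m pendant 'ROWS'. ROWS is a JSON object of lists of equal length, an entry for each row: "grip": the opening, from -1 (shut) to 1 (fully open); "linear": the shift along the tool's x, y, z in mm, a list of three; "angular": the turn, a rotation vector about the tool's x, y, z in rad, a list of three. In form: {"grip": [grip, ...], "linear": [[tx, ty, tz], ...], "angular": [[ax, ay, az], ...]}. A call has 1 to 12 rows; each row shifts and turns the commanded pose from where the row before left it, along the tool's axes as they then stand; what a row does not reach is not made up. A row lasts 1/12 s, in which the tool goes at most 41.7 mm and 7.16 degrees, less where a joint would pass 70% of its speed; a pose out of reach is approached as far as the arm can. A call with a gripper value outside its range is refused whole. The fingers move at their own pace and stop on an object; the grip force is fixed at half the most. Time passes only in rows, so rows that do not move let the fingers close. It gives the time, the measured TCP pose, the force, the opening and the grip force at its end, in the units of the state.
- ctrl.get_obs(): the state, without advancing time (a new reading comes with each control period).
- ctrl.get_image(name): name is "scene" or "side" or "wrist"; returns the picture (420x560x3 uint8, red, green, blue); there is no depth.
- ctrl.camera_params(name): a dict with "vfov" (degrees; the focal length in pixels is half the picture's height over the tangent of half this angle, whatever the lens; pixels are square), "cx", "cy" (the principal point, pixels), "R" (3x3) and "t" (3): a world point X has camera coordinates R X + t; the wrist camera has in their place "T_tool_cam" (4x4, takes a point from camera to tool coordinates, whose origin is the TCP and whose axes are the flange's). Camera axes: x right, y down, z forward; pixel columns grow to the right and rows downward; lengths in mm; the calibration is good to about 2 mm. The wrist camera is an equidistant fisheye: a pixel r from the principal point sees the ray r / f radians off the axis. A picture is of the moment at which its call begins: read the wrist's pose just before it. camera_params takes no time and is no camera call.
- ctrl.close_job(): hands the job in; it is judged then, once.
The state is a dict: "t": time; "qpos": joint angles; "qvel": joint speeds; "joint_torque": joint torques, N m; "ee_pos": TCP position; "orientation": TCP orientation; "ft_force": force on the tool from outside, world axes, zero at the start; "moment": the same for the moment, N m; "width": finger opening in mm; "grasp_force": force on a finger pad.
Only numpy, scipy, OpenCV 4.12 (cv2) and the standard library are available. Lean on these libraries where they do the work, as an engineer would, in place of code of your own. Each camera call takes 0.05 s, during which the arm holds its last target. There are 200 camera calls.

## Working session

There is one attempt and no reset: what is moved stays moved. The work goes in short steps, Python scripts to look and compute and a shell command to move; the robot and the scene stay as the last step left them, time stands still between calls to the robot, and variables do not carry over. Pictures are saved under pics/ and viewed, at most 10 in all, crops included, and the job is handed in when it is done.

```bash
ls; mkdir -p pics; python3 - <<'E'
from workcell import ctrl
import cv2
o=ctrl.get_obs(); print({k:(v if not hasattr(v,'round') else v) for k,v in o.items()})
for n in ["scene","side","wrist"]:
    p=ctrl.camera_params(n); print(n,p)
ims=[ctrl.get_image(n) for n in ["scene","side","wrist"]]
for n,i in zip(["scene","side","wrist"],ims): cv2.imwrite(f"pics/{n}0.png",i[:,:,::-1])
E
```

```text
pics
{'t': 0.0, 'qpos': array([ 1.21803947e+00,  4.23853442e-01,  1.63072198e+00,  3.55448534e-05,
        1.08859833e+00, -1.89874953e-02]), 'qvel': array([ 2.48901468e-03,  1.36654837e-04, -9.87581511e-05,  1.15611577e-04,
       -1.06479683e-03,  2.87524638e-04]), 'joint_torque': array([ 1.88624887e-03, -5.44644570e+01, -2.73655701e+01,  6.44232729e-02,
        2.28696002e-02, -1.10662854e-04]), 'ee_pos': array([204.51308886, 589.97927765, 221.88127312]), 'orientation': array([-5.21825210e-01, -3.09762276e+00,  2.43142262e-03]), 'ft_force': array([-0.81947611, -0.06431047, -0.01000534]), 'moment': array([ 0.00267603,  0.0193966 , -0.02408066]), 'grasp_force': 0.0, 'width': 87.4223941386235}
scene {'vfov': 43.82878088999169, 'cx': 277.84888087967516, 'cy': 207.5944846096804, 'R': array([[ 0.32661217,  0.9450668 , -0.01316177],
       [ 0.57269095, -0.2089599 , -0.79269214],
       [-0.75189731,  0.25136528, -0.60948005]]), 't': array([-165.3889833 , -137.91355751, 1667.09208059])}
side {'vfov': 54.213527065131146, 'cx': 273.94932443613914, 'cy': 216.43785295860474, 'R': array([[ 0.73425142, -0.67867481,  0.01659361],
       [-0.45486066, -0.50996005, -0.73009762],
       [ 0.50396094,  0.52852744, -0.68314136]]), 't': array([-362.77188566,  369.33074435,  816.55143871])}
wrist {'vfov': 65.70646984690485, 'cx': 276.0682984801324, 'cy': 206.1562818519245, 'T_tool_cam': array([[ 9.27019962e-04, -9.57272935e-01, -2.89184488e-01,
         7.89531802e+01],
       [ 9.99999549e-01,  8.28301680e-04,  4.63748123e-04,
        -3.19877953e-01],
       [-2.04401530e-04, -2.89184787e-01,  9.57273272e-01,
        -1.62866186e+02],
       [ 0.00000000e+00,  0.00000000e+00,  0.00000000e+00,
         1.00000000e+00]])}
```

View pics/scene0.png

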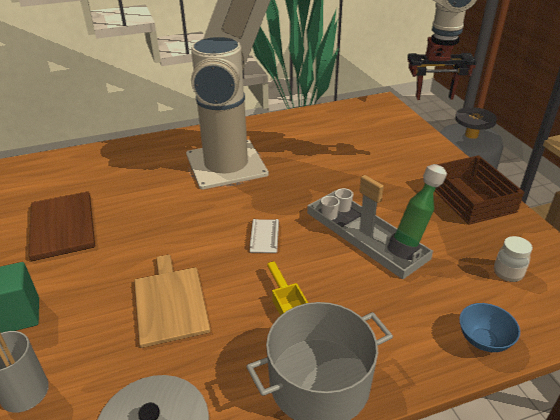

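View pics/side0.png

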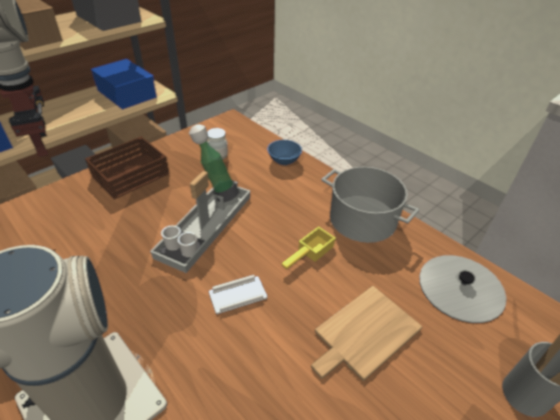

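The scene view shows the grip at about (371,189), the stopper at (435,177), the tray running from (322,200) to (420,262), and the board at (172,305). In the side view the grip is at (200,186), the stopper at (198,133) and the board at (368,332).

```bash
cat > h.py <<'E'
import numpy as np, cv2
from workcell import ctrl
from scipy.spatial.transform import Rotation as Rot
P={n:ctrl.camera_params(n) for n in ["scene","side"]}
def ray(n,uv):
    p=P[n]; f=210/np.tan(np.radians(p["vfov"])/2)
    d=p["R"].T@np.array([(uv[0]-p["cx"])/f,(uv[1]-p["cy"])/f,1]); return -p["R"].T@p["t"],d/np.linalg.norm(d)
def plane(n,uv,z):
    c,d=ray(n,uv); return c+d*(z-c[2])/d[2]
def tri(uv1,uv2):
    A=np.zeros((3,3));b=np.zeros(3);L=[]
    for n,u in (("scene",uv1),("side",uv2)):
        c,d=ray(n,u);M=np.eye(3)-np.outer(d,d);A+=M;b+=M@c;L.append((M,c))
    X=np.linalg.solve(A,b); return X,[np.linalg.norm(M@(X-c)) for M,c in L]
def proj(n,X):
    p=P[n]; f=210/np.tan(np.radians(p["vfov"])/2); c=p["R"]@X+p["t"]; return np.array([c[0]*f/c[2]+p["cx"],c[1]*f/c[2]+p["cy"]])
def blob(img,lo,hi,box):
    """largest HSV blob inside box (x0,y0,x1,y1): centroid, mask"""
    h=cv2.inRange(cv2.cvtColor(img,cv2.COLOR_RGB2HSV),lo,hi); m=np.zeros_like(h); x0,y0,x1,y1=box; m[y0:y1,x0:x1]=h[y0:y1,x0:x1]
    k,l,s,c=cv2.connectedComponentsWithStats(m)
    if k<2: return None,m
    i=1+s[1:,4].argmax(); return c[i],(l==i).astype(np.uint8)*255
E
python3 - <<'E'
import cv2,numpy as np
from h import *
a=cv2.imread('pics/scene0.png')[:,:,::-1].copy();b=cv2.imread('pics/side0.png')[:,:,::-1].copy()
ha=cv2.cvtColor(a,cv2.COLOR_RGB2HSV);hb=cv2.cvtColor(b,cv2.COLOR_RGB2HSV)
for q in [(371,189),(435,177),(418,215),(172,300),(385,225),(300,250),(420,180)]: print(q,ha[q[1],q[0]])
for q in [(200,186),(198,133),(215,165),(368,332),(220,220)]: print(q,hb[q[1],q[0]])
u=np.hstack([cv2.resize(a[165:285,300:445],None,fx=2.75,fy=5*.55,interpolation=cv2.INTER_CUBIC)[:,:399],cv2.resize(b[120:270,145:265],(400,500),interpolation=cv2.INTER_CUBIC)[:330]])if 0 else None
A=cv2.resize(a[160:280,300:445],(483,400),interpolation=cv2.INTER_CUBIC);B=cv2.resize(b[118:278,145:265],(300,400),interpolation=cv2.INTER_CUBIC)
cv2.imwrite('pics/crop0.png',np.hstack([A,B])[:,:,::-1])
E
```

```text
(371, 189) [ 18 142  95]
(435, 177) [ 19  47 147]
(418, 215) [ 55 121  82]
(172, 300) [ 17 149 192]
(385, 225) [20 39 78]
(300, 250) [ 13 176 159]
(420, 180) [ 14 175 109]
(200, 186) [ 16 100  97]
(198, 133) [ 19  23 153]
(215, 165) [59 86 86]
(368, 332) [ 16 109 211]
(220, 220) [ 30  15 117]
```

View pics/crop0.png

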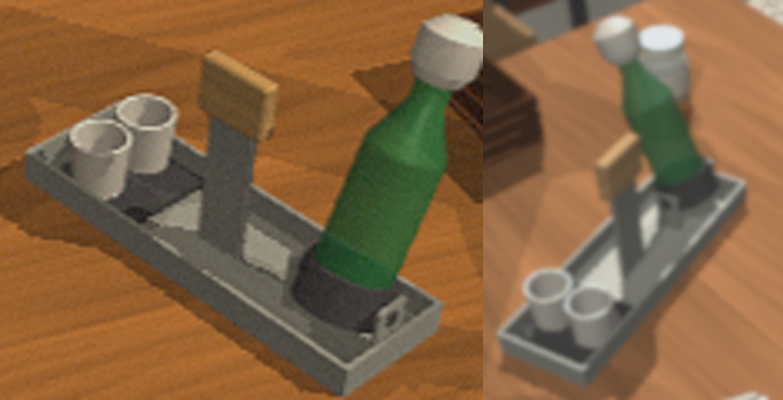

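The crop gives usable corners. In scene pixels the rim corners are (307.5,206.5), (403.5,271) and (432,251.5), and the grip is at (371,188.5). In side pixels the rim corners are (249.8,190), (151.8,252) and (185.8,266), and the grip is at (199,185).

```bash
python3 - <<'E'
from h import *
np.set_printoptions(precision=1,suppress=True)
c=[plane("scene",u,28) for u in [(307.5,206.5),(403.5,271),(432,251.5)]]
s=[plane("side",u,28) for u in [(249.8,190),(151.8,252),(185.8,266)]]
print(c,np.linalg.norm(c[1]-c[0]),np.linalg.norm(c[2]-c[1]),(c[0]+c[2])/2)
print(s,np.linalg.norm(s[2]-s[1]),(s[0]+s[2])/2,(s[0]+s[1])/2)
d=c[1]-c[0];print("yaw",np.arctan2(d[1],d[0]))
d=s[0]-s[1];print("yaw side long",np.arctan2(d[1],d[0]),np.linalg.norm(d))
print("grip",tri((371,188.5),(199,185)))
print("stop",tri((435,175),(198.2,133.2)))
b=[plane("scene",u,14) for u in [(135,275),(199,266),(209,331),(140,346)]];print("board",b,np.mean(b,0))
b=[plane("side",u,14) for u in [(373,289),(420,329),(364,377),(317,331)]];print(b,np.mean(b,0))
o=ctrl.get_obs();print(Rot.from_rotvec(o['orientation']).as_matrix())
im=cv2.imread('pics/scene0.png')[:,:,::-1].copy();bl,m=blob(im,(14,100,60),(24,170,230),(350,170,388,212));print(bl,(m>0).sum())
E
```

```text
[array([328.5, 148.4,  28. ]), array([640. , 269.1,  28. ]), array([603.7, 369.5,  28. ])] 334.1044445756179 106.75473318541096 [466.1 259.   28. ]
[array([642.5, 270.9,  28. ]), array([286.5, 246.4,  28. ]), array([325.6, 147.5,  28. ])] 106.35767384752316 [484.  209.2  28. ] [464.5 258.6  28. ]
yaw 0.369555797286627
yaw side long 0.06867120106725659 356.81575040300453
grip (array([461.9, 261.4, 150. ]), [np.float64(0.5503525661104468), np.float64(0.5503525661104084)])
stop (array([548.9, 375.4, 219.2]), [np.float64(0.12710325469988856), np.float64(0.12710325469988526)])
board [array([ 421.6, -334.6,   14. ]), array([ 443.5, -182.5,   14. ]), array([ 647.7, -205. ,   14. ]), array([ 637.6, -350.1,   14. ])] [ 537.6 -268.    14. ]
[array([ 632. , -211.1,   14. ]), array([ 621. , -352.2,   14. ]), array([ 436.4, -336.6,   14. ]), array([ 443.1, -197.9,   14. ])] [ 533.1 -274.5   14. ]
[[-0.9  0.3 -0. ]
 [ 0.3  0.9 -0. ]
 [ 0.  -0.  -1. ]]
[371.3 188.3] 459
```

```bash
python3 -m pendant '{"grip":[1,1,1,1,1,1],"linear":[[0,0,-13],[0,0,-13],[0,0,-13],[0,0,-13],[0,0,-13],[0,0,-13]],"angular":[[0,0,-0.117],[0,0,-0.117],[0,0,-0.117],[0,0,-0.117],[0,0,-0.117],[0,0,-0.117]]}'
python3 -m pendant '{"grip":[1,1,1,1,1,1,1,1,1,1,1,1],"linear":[[-10.2,-33.5,0],[-10.2,-33.5,0],[-10.2,-33.5,0],[-10.2,-33.5,0],[-10.2,-33.5,0],[-10.2,-33.5,0],[-10.2,-33.5,0],[-10.2,-33.5,0],[-10.2,-33.5,0],[-10.2,-33.5,0],[-10.2,-33.5,0],[-10.2,-33.5,0]],"angular":[[0,0,0],[0,0,0],[0,0,0],[0,0,0],[0,0,0],[0,0,0],[0,0,0],[0,0,0],[0,0,0],[0,0,0],[0,0,0],[0,0,0]]}'
python3 - <<'E'
from h import *
np.set_printoptions(precision=3,suppress=True)
o=ctrl.get_obs();M=Rot.from_rotvec(o['orientation']).as_matrix();print(o['t'],o['ee_pos'],M,o['qpos'])
print("tool delta to grip",M.T@(np.array([464.5,260,131])-o['ee_pos']))
w=np.array([[-.932,-.362,0],[-.362,.932,0],[0,0,-1]]).T;print("rot",Rot.from_matrix(M.T@w).as_rotvec())
# pot extents
for n,L in (("scene",[(320,308),(270,355),(376,345),(250,375),(390,325),(320,412)]),("side",[(368,170),(331,195),(404,200),(366,236)])):
  for u in L: print(n,u,plane(n,u,110)[:2],plane(n,u,0)[:2])
print("pot handle R",tri((380,330),(412,212)),tri((262,375),(412,212)),tri((380,330),(331,180)))
im=ctrl.get_image("wrist");cv2.imwrite("pics/wrist1.png",im[:,:,::-1])
E
```

```text
t: 0.65
ee_pos: [204.6, 590.2, 301.0]
orientation: [0.584, -3.086, 0.001]
ft_force: [-0.8, -0.2, -0.1]
width: 87.6
grasp_force: 0.0
t: 1.65
ee_pos: [464.3, 257.9, 300.6]
orientation: [0.575, -3.088, -0.0]
ft_force: [-0.0, 0.4, 0.2]
width: 87.6
grasp_force: 0.0
1.65 [464.287 257.916 300.617] [[-0.933 -0.36  -0.   ]
 [-0.36   0.933 -0.   ]
 [ 0.     0.    -1.   ]] [ 0.485  0.198  1.758  0.     1.185 -1.454]
tool delta to grip [ -0.973   1.86  169.617]
rot [ 0.    -0.    -0.002]
scene (320, 308) [745.667   7.808] [656.952  49.253]
scene (270, 355) [ 818.935 -121.66 ] [740.363 -98.139]
scene (376, 345) [863.875  70.62 ] [791.524 120.761]
scene (250, 375) [ 847.257 -168.249] [ 772.606 -151.177]
scene (390, 325) [830.784 117.891] [753.852 174.576]
scene (320, 412) [953.997 -79.448] [894.123 -50.082]
side (368, 170) [900.417  32.748] [1033.844  112.14 ]
side (331, 195) [731.874  29.304] [839.675 108.173]
side (404, 200) [ 864.921 -117.082] [992.951 -60.47 ]
side (366, 236) [ 678.253 -132.935] [777.902 -78.733]
pot handle R (array([878.558, -40.755, 125.933]), [np.float64(114.38102205339254), np.float64(114.38102205339251)]) (array([ 849.933, -150.85 ,  101.394]), [np.float64(4.103602313519516), np.float64(4.103602313519453)]) (array([816.259, 103.648,  79.313]), [np.float64(4.882523728256873), np.float64(4.882523728256866)])
```

View pics/wrist1.png

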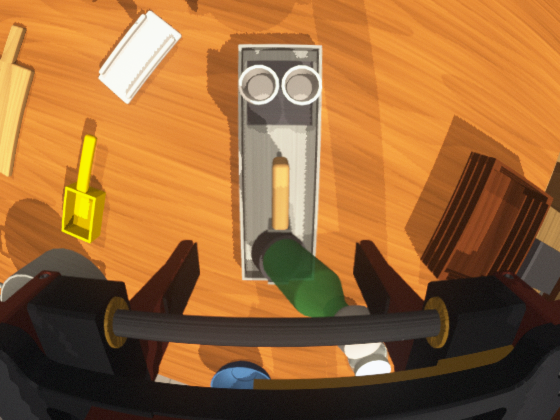

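The grip sits centred between the fingers (column 281) and the tray is aligned with the tool, so I can descend and close.

```bash
python3 -m pendant '{"grip":[1,1,1,1,1,1,1,1],"linear":[[-1,2,25],[0,0,25],[0,0,25],[0,0,25],[0,0,25],[0,0,25],[0,0,19],[0,0,0]],"angular":[[0,0,0],[0,0,0],[0,0,0],[0,0,0],[0,0,0],[0,0,0],[0,0,0],[0,0,0]]}'
python3 -m pendant '{"grip":[-1,-1,-1,-1,-1,-1,-1,-1,-1,-1,-1,-1],"linear":[[0,0,0],[0,0,0],[0,0,0],[0,0,0],[0,0,0],[0,0,0],[0,0,0],[0,0,0],[0,0,0],[0,0,0],[0,0,0],[0,0,0]],"angular":[[0,0,0],[0,0,0],[0,0,0],[0,0,0],[0,0,0],[0,0,0],[0,0,0],[0,0,0],[0,0,0],[0,0,0],[0,0,0],[0,0,0]]}'
```

```text
t: 2.37
ee_pos: [461.3, 260.5, 128.0]
orientation: [0.574, -3.082, 0.003]
ft_force: [-0.3, 0.0, 0.3]
width: 88.2
grasp_force: 0.0
t: 3.37
ee_pos: [463.8, 261.7, 131.6]
orientation: [0.574, -3.089, -0.0]
ft_force: [-0.1, -0.5, 0.7]
width: 15.7
grasp_force: 30.0
```

```bash
cat > est.py <<'E'
import sys
from h import *
def est(n="scene",save=None):
    o=ctrl.get_obs(); im=ctrl.get_image(n)
    M=Rot.from_rotvec(o['orientation']).as_matrix(); H=o['ee_pos']+M@np.array([-120,0,91.5])
    yh=M[:,1].copy(); yh[2]=0; yh/=np.linalg.norm(yh)
    S=np.array([proj(n,H+196*(np.sin(a)*yh+np.cos(a)*np.array([0,0,1]))) for a in np.linspace(-.5,.5,9)])
    x0,y0=np.clip(S.min(0)-14,0,None).astype(int); x1,y1=(S.max(0)+14).astype(int)
    uv,m=blob(im,(0,0,100),(180,85,255),(x0,y0,x1,y1))
    c,d=ray(n,uv); X=c+d*(M[:,0]@(H-c))/(M[:,0]@d); v=X-H
    al=np.arctan2(v@yh,v[2]); ta=np.arctan2(-M[:,2]@yh,-M[2,2])
    if save: cv2.imwrite(save,im[:,:,::-1])
    print(f"{n} t={o['t']:.3f} alpha={al:.4f} tau={ta:.4f} phi={al-ta:.4f} r={np.linalg.norm(v):.1f} area={(m>0).sum()} uv={uv.round(1)} xy={o['ee_pos'].round(1)} F={o['ft_force'].round(1)} Mt={(M.T@o['moment']).round(3)} w={o['width']:.1f}")
    return uv
if __name__=="__main__":
    for n in sys.argv[1:] or ["scene"]: est(n)
E
python3 -m pendant '{"grip":[-1,-1,-1,-1,-1,-1,-1,-1,-1,-1],"linear":[[0,0,-3],[0,0,-6],[0,0,-10],[0,0,-12],[0,0,-12],[0,0,-12],[0,0,-10],[0,0,-7],[0,0,-5],[0,0,0]],"angular":[[0,0,0],[0,0,0],[0,0,0],[0,0,0],[0,0,0],[0,0,0],[0,0,0],[0,0,0],[0,0,0],[0,0,0]]}'
python3 -c "
from est import *
a=est('scene','pics/scene2.png');b=est('side','pics/side2.png');est('scene')
print(tri(a,b))
u=cv2.imread('pics/scene2.png')[110:290,280:470];v=cv2.imread('pics/side2.png')[80:260,120:290]
cv2.imwrite('pics/c2.png',cv2.resize(np.hstack([u,v]),None,fx=2.1,fy=2.1))"
```

```text
t: 4.2
ee_pos: [464.2, 261.9, 209.8]
orientation: [-0.575, 3.087, 0.001]
ft_force: [0.1, 0.1, -7.3]
width: 15.8
grasp_force: 30.0
scene t=4.200 alpha=0.4074 tau=-0.0002 phi=0.4076 r=195.0 area=404 uv=[441.5 145.7] xy=[464.2 261.9 209.8] F=[ 0.1  0.1 -7.3] Mt=[ 0.034 -0.083 -0.016] w=15.8
side t=4.250 alpha=-0.3147 tau=-0.0001 phi=-0.3146 r=233.4 area=1131 uv=[243.  105.7] xy=[463.9 261.8 209.1] F=[-0.8 -0.4 -7. ] Mt=[ 0.055 -0.    -0.014] w=15.9
scene t=4.300 alpha=0.4063 tau=0.0001 phi=0.4063 r=195.0 area=402 uv=[441.1 146.2] xy=[463.6 261.6 208.5] F=[ 1.   1.1 -7.7] Mt=[0.029 0.082 0.001] w=15.8
(array([631.84536471, 295.42383285, 334.07759456]), [np.float64(28.102068936445466), np.float64(28.1020689364455)])
```

View pics/c2.png

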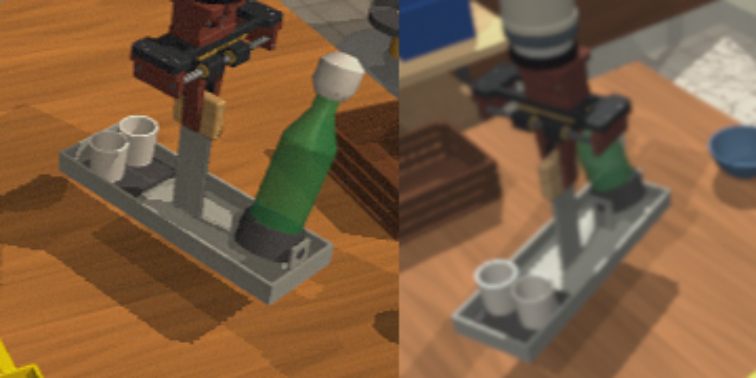

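```bash
cat > plan.py <<'E'
# plan.py phi0 tau0 s v0 "v1,v2,..": tilt increments per row; v = tool-y mm per row (v0 = speed during the last row before)
import sys, numpy as np
from scipy.optimize import least_squares
D=1/12; n=10; dt=D/n; H=.0915; lag=0.05
def sim(phi,tau,dtau,s,v0=0,vs=(),pre=0.05,w=None,trace=False):
    I,G,ml,k,c=.0041*s,.268*s,.0273*s,.15,.07
    N=len(dtau); vs=list(vs)+[0]*(N-len(vs)); npre=round(pre/dt)
    cmd=np.r_[np.full(npre,tau),np.interp(np.arange(1,N*n+1),np.arange(N+1)*n,tau+np.r_[0,np.cumsum(dtau)])]
    vc=np.r_[np.full(npre,0.),np.repeat(vs,n)]/1000/D
    if w is None: w=(G*np.sin(phi+tau)-k*phi)/c
    t,td,v=tau,0.,v0/1000/D; out=[]
    for i in range(len(cmd)):
        tdn=(cmd[i]-t)/lag; ta=(tdn-td)/dt if i else 0; td=tdn; t+=td*dt
        vn=v+(vc[i]-v)*dt/lag; ah=(vn-v)/dt-H*ta; v=vn
        ac=(G*np.sin(phi+t)-k*phi-c*w-ml*ah*np.cos(phi+t))/I-ta
        w=(w+ac*dt); phi+=w*dt
        if phi>.4: phi,w=.4,min(w,0)
        if (i+1-npre)%n==0 and i>=npre: out.append((phi,t,w))
    return np.array(out)
def plan(phi,tau,s,v0=0,vs=(),N=24,lim=.06):
    # last 4 rows: no further tilt
    def f(u):
        o=sim(phi,tau,u,s,v0,vs)
        return np.r_[o[:,0]*1.0,o[:,1]*.7,(o[:,0]+o[:,1]),u*2,6*(o[-1,0]*(.268*s-.15)/.07+3.86*s*o[-1,1])]
    return least_squares(f,np.zeros(N),bounds=(-lim,lim)).x
if __name__=="__main__":
    a=sys.argv; phi,tau,s,v0=map(float,a[1:5]); vs=[float(x) for x in a[5].split(',')] if len(a)>5 else []
    u=np.round(plan(phi,tau,s,v0,vs),3); o=sim(phi,tau,u,s,v0,vs)
    print("dtau",u[:12].tolist()); print("phi",o[:12,0].round(3).tolist()); print("tau",o[:12,1].round(3).tolist())
    for s2 in (.85,1.15): print(s2,"phi",sim(phi,tau,u,s2,v0,vs)[:12,0].round(3).tolist())
E
time python3 plan.py 0.40 0 1.0 0
```

```text
dtau [-0.06, -0.06, -0.06, -0.06, -0.06, -0.022, 0.029, 0.048, 0.05, 0.045, 0.037, 0.029]
phi [0.4, 0.4, 0.4, 0.399, 0.386, 0.35, 0.294, 0.233, 0.179, 0.134, 0.1, 0.073]
tau [-0.035, -0.091, -0.15, -0.21, -0.27, -0.308, -0.303, -0.267, -0.219, -0.173, -0.132, -0.099]
0.85 phi [0.4, 0.4, 0.4, 0.393, 0.37, 0.326, 0.265, 0.203, 0.148, 0.103, 0.068, 0.041]
1.15 phi [0.4, 0.4, 0.4, 0.4, 0.394, 0.366, 0.315, 0.258, 0.207, 0.165, 0.133, 0.111]
real	0m3.080s
user	0m3.502s
sys	0m0.088s
```

```bash
sed -i 's/    return uv$/    return (al-ta-0.007,ta)/' est.py; cat > step.py <<'E'
# step.py s v0 "v1,v2,.."  measure, then plan
import sys,subprocess
from est import est
p,t=est(); a=sys.argv
subprocess.run(["python3","plan.py",f"{p:.4f}",f"{t:.4f}"]+a[1:])
E
python3 -m pendant '{"grip":[-1,-1,-1,-1,-1,-1,-1],"linear":[[0,0,0],[0,0,0],[0,0,0],[0,0,0],[0,0,0],[0,0,0],[0,0,0]],"angular":[[-0.06,0,0],[-0.06,0,0],[-0.06,0,0],[-0.06,0,0],[-0.06,0,0],[-0.022,0,0],[0.03,0,0]]}' && python3 step.py 1.0 0
```

```text
t: 4.93
ee_pos: [463.8, 259.8, 207.1]
orientation: [0.555, -3.003, -0.441]
ft_force: [-0.1, -0.2, -7.4]
width: 15.8
grasp_force: 30.0
dtau [0.06, 0.06, 0.06, 0.06, 0.06, 0.047, 0.013, -0.003, -0.009, -0.011, -0.01, -0.008]
phi [0.131, 0.064, 0.008, -0.036, -0.067, -0.082, -0.079, -0.068, -0.055, -0.043, -0.033, -0.025]
tau [-0.258, -0.202, -0.142, -0.082, -0.022, 0.03, 0.058, 0.064, 0.059, 0.05, 0.04, 0.031]
0.85 phi [0.137, 0.078, 0.031, -0.004, -0.026, -0.032, -0.021, -0.003, 0.016, 0.034, 0.051, 0.066]
1.15 phi [0.124, 0.05, -0.015, -0.07, -0.114, -0.143, -0.154, -0.158, -0.161, -0.168, -0.181, -0.199]
scene t=4.933 alpha=-0.0469 tau=-0.2924 phi=0.2455 r=195.0 area=418 uv=[425.1 148.8] xy=[463.8 259.8 207.1] F=[-0.1 -0.2 -7.4] Mt=[0.644 0.078 0.024] w=15.8
```

```bash
python3 -m pendant '{"grip":[-1,-1,-1,-1],"linear":[[0,0,0],[0,0,0],[0,0,0],[0,0,0]],"angular":[[0.06,0,0],[0.07,0,0],[0.06,0,0],[0.05,0,0]]}' && python3 step.py 0.9 0
```

```text
t: 5.32
ee_pos: [463.6, 261.9, 208.4]
orientation: [0.574, -3.078, -0.076]
ft_force: [-0.0, -0.4, -7.8]
width: 16.0
grasp_force: 30.0
dtau [0.036, 0.017, 0.007, 0.002, -0.001, -0.002, -0.002, -0.002, -0.001, -0.001, -0.001, -0.001]
phi [-0.006, -0.014, -0.016, -0.014, -0.012, -0.009, -0.007, -0.005, -0.004, -0.003, -0.002, -0.001]
tau [-0.028, -0.006, 0.006, 0.011, 0.012, 0.011, 0.009, 0.007, 0.005, 0.004, 0.003, 0.002]
0.85 phi [-0.005, -0.012, -0.013, -0.011, -0.008, -0.006, -0.003, -0.001, 0.001, 0.002, 0.003, 0.004]
1.15 phi [-0.011, -0.024, -0.029, -0.031, -0.032, -0.033, -0.035, -0.039, -0.043, -0.049, -0.057, -0.066]
scene t=5.317 alpha=-0.0239 tau=-0.0492 phi=0.0253 r=195.1 area=413 uv=[420.7 152. ] xy=[463.6 261.9 208.4] F=[-0.  -0.4 -7.8] Mt=[0.055 0.041 0.03 ] w=16.0
```

```bash
python3 -m pendant '{"grip":[-1,-1,-1,-1,-1,-1],"linear":[[0,0,0],[0,0,0],[0,0,0],[0,0,0],[0,0,0],[0,0,0]],"angular":[[0.036,0,0],[0.017,0,0],[0.007,0,0],[0.002,0,0],[-0.001,0,0],[-0.002,0,0]]}' && python3 step.py 0.9 0
```

```text
t: 5.87
ee_pos: [463.8, 261.5, 208.6]
orientation: [-0.574, 3.088, -0.01]
ft_force: [0.1, -0.2, -6.9]
width: 15.7
grasp_force: 30.0
dtau [-0.018, -0.006, -0.001, 0.002, 0.003, 0.003, 0.002, 0.002, 0.002, 0.001, 0.001, 0.001]
phi [0.022, 0.023, 0.02, 0.016, 0.013, 0.01, 0.007, 0.005, 0.004, 0.003, 0.002, 0.001]
tau [-0.004, -0.014, -0.018, -0.017, -0.015, -0.012, -0.01, -0.008, -0.006, -0.004, -0.003, -0.002]
0.85 phi [0.021, 0.022, 0.019, 0.015, 0.011, 0.008, 0.006, 0.004, 0.002, 0.001, -0.001, -0.001]
1.15 phi [0.025, 0.028, 0.028, 0.026, 0.024, 0.022, 0.022, 0.023, 0.024, 0.026, 0.03, 0.034]
scene t=5.867 alpha=0.0276 tau=0.0062 phi=0.0214 r=194.9 area=425 uv=[422.  151.4] xy=[463.8 261.5 208.6] F=[ 0.1 -0.2 -6.9] Mt=[-0.08  -0.032  0.035] w=15.7
```

```bash
python3 -m pendant '{"grip":[-1,-1,-1,-1,-1,-1,-1,-1],"linear":[[0,0,0],[0,0,0],[0,0,0],[0,0,0],[0,0,0],[0,0,0],[0,0,0],[0,0,0]],"angular":[[-0.018,0,0],[-0.006,0,0],[-0.001,0,0],[0.002,0,0],[0.003,0,0],[0.003,0,0],[0.002,0,0],[0.002,0,0]]}' && python3 step.py 0.9 0
```

```text
t: 6.58
ee_pos: [463.8, 261.8, 208.7]
orientation: [0.575, -3.087, -0.009]
ft_force: [-0.6, -0.2, -8.0]
width: 15.7
grasp_force: 30.0
dtau [0.005, 0.002, 0.001, 0.0, -0.0, -0.0, -0.0, -0.0, -0.0, -0.0, -0.0, -0.0]
phi [-0.002, -0.003, -0.003, -0.003, -0.002, -0.002, -0.001, -0.001, -0.0, 0.0, 0.001, 0.002]
tau [-0.003, 0.0, 0.002, 0.002, 0.002, 0.002, 0.002, 0.002, 0.002, 0.002, 0.002, 0.002]
0.85 phi [-0.002, -0.003, -0.003, -0.002, -0.002, -0.001, -0.001, -0.0, 0.0, 0.001, 0.002, 0.002]
1.15 phi [-0.003, -0.004, -0.005, -0.005, -0.005, -0.005, -0.005, -0.006, -0.006, -0.006, -0.007, -0.007]
scene t=6.583 alpha=0.0025 tau=-0.0058 phi=0.0082 r=195.0 area=419 uv=[421.1 151.8] xy=[463.8 261.8 208.7] F=[-0.6 -0.2 -8. ] Mt=[-0.043  0.006 -0.036] w=15.7
```

```bash
python3 -m pendant '{"grip":[-1,-1,-1,-1,-1,-1,-1,-1,-1,-1,-1,-1],"linear":[[0,0,0],[0,0,0],[0,0,0],[0,0,0],[0,0,0],[0,0,0],[0,0,0],[0,0,0],[0,0,0],[0,0,0],[0,0,0],[0,0,0]],"angular":[[0.005,0,0],[0.002,0,0],[0.001,0,0],[0,0,0],[0,0,0],[0,0,0],[0,0,0],[0,0,0],[0,0,0],[0,0,0],[0,0,0],[0,0,0]]}' && python3 step.py 0.9 0 "-1,-2,-3,-4,-5,-6,-7,-8,-8,-8,-8,-8,-8,-8,-8,-8,-8,-8,-8,-8,-8,-8,-8,-8"
```

```text
t: 7.63
ee_pos: [463.9, 261.7, 208.7]
orientation: [-0.575, 3.088, -0.003]
ft_force: [-0.5, -0.4, -7.5]
width: 16.0
grasp_force: 30.0
dtau [-0.016, -0.007, -0.002, 0.0, 0.002, 0.002, 0.002, 0.003, 0.003, 0.002, 0.002, 0.002]
phi [0.013, 0.016, 0.016, 0.015, 0.014, 0.013, 0.013, 0.013, 0.012, 0.01, 0.009, 0.008]
tau [-0.007, -0.017, -0.022, -0.023, -0.022, -0.02, -0.018, -0.015, -0.012, -0.01, -0.008, -0.006]
0.85 phi [0.013, 0.015, 0.015, 0.014, 0.012, 0.011, 0.011, 0.011, 0.009, 0.007, 0.006, 0.004]
1.15 phi [0.015, 0.019, 0.021, 0.022, 0.023, 0.024, 0.027, 0.03, 0.033, 0.035, 0.038, 0.042]
scene t=7.633 alpha=0.0157 tau=0.0020 phi=0.0136 r=194.8 area=421 uv=[421.6 151.7] xy=[463.9 261.7 208.7] F=[-0.5 -0.4 -7.5] Mt=[-0.036  0.024 -0.019] w=16.0
```

```bash
python3 -m pendant '{"grip":[-1,-1,-1,-1,-1,-1,-1,-1,-1,-1],"linear":[[0.2,-1,0],[0.5,-2,0],[0.7,-3,0],[1,-4,0],[1.2,-5,0],[1.5,-6,0],[1.7,-7,0],[2,-8,0],[2,-8,0],[2,-8,0]],"angular":[[-0.016,0,0],[-0.007,0,0],[-0.002,0,0],[0,0,0],[0.002,0,0],[0.002,0,0],[0.002,0,0],[0.003,0,0],[0.003,0,0],[0.002,0,0]]}' && python3 step.py 0.9 -8 "-8,-8,-8,-8,-8,-8,-8,-8,-8,-8,-8,-8,-8,-8,-8,-8,-8,-8,-8,-8,-8,-8,-8,-8"
```

```text
t: 8.52
ee_pos: [470.6, 207.7, 207.8]
orientation: [0.575, -3.087, -0.013]
ft_force: [0.1, 0.4, -8.4]
width: 16.0
grasp_force: 30.0
dtau [0.005, 0.002, 0.001, 0.0, 0.0, 0.0, 0.0, 0.0, 0.0, -0.0, -0.0, -0.0]
phi [-0.005, -0.001, -0.0, 0.0, 0.0, 0.0, -0.0, -0.0, -0.001, -0.001, -0.001, -0.001]
tau [-0.006, -0.003, -0.001, -0.001, -0.001, -0.001, -0.001, -0.001, -0.001, -0.001, -0.001, -0.001]
0.85 phi [-0.004, -0.0, 0.001, 0.001, 0.001, 0.001, 0.001, 0.001, 0.001, 0.0, 0.0, 0.0]
1.15 phi [-0.008, -0.005, -0.004, -0.004, -0.005, -0.006, -0.008, -0.01, -0.012, -0.014, -0.017, -0.02]
scene t=8.517 alpha=0.0059 tau=-0.0087 phi=0.0146 r=195.0 area=436 uv=[400.6 158.3] xy=[470.6 207.7 207.8] F=[ 0.1  0.4 -8.4] Mt=[-0.05   0.062  0.034] w=16.0
```

```bash
python3 -m pendant '{"grip":[-1,-1,-1,-1,-1,-1,-1,-1,-1,-1],"linear":[[2,-8,0],[2,-8,0],[2,-8,0],[2,-8,0],[2,-8,0],[2,-8,0],[2,-8,0],[2,-8,0],[2,-8,0],[2,-8,0]],"angular":[[0.005,0,0],[0.002,0,0],[0.001,0,0],[0,0,0],[0,0,0],[0,0,0],[0,0,0],[0,0,0],[0,0,0],[0,0,0]]}' && python3 step.py 0.9 -8 "-8,-8,-8,-8,-8,-8,-8,-8,-8,-8,-8,-8,-8,-8,-8,-8,-8,-8,-8,-8,-8,-8,-8,-8"
```

```text
t: 9.4
ee_pos: [480.9, 125.9, 207.6]
orientation: [0.575, -3.088, -0.002]
ft_force: [0.5, -0.5, -7.8]
width: 15.8
grasp_force: 30.0
dtau [0.0, -0.0, -0.0, 0.0, 0.0, 0.0, 0.0, 0.0, 0.0, 0.0, 0.0, 0.0]
phi [-0.006, -0.001, 0.0, 0.001, 0.0, 0.0, -0.0, -0.0, -0.001, -0.001, -0.001, -0.002]
tau [-0.001, -0.001, -0.001, -0.001, -0.001, -0.001, -0.001, -0.001, -0.001, -0.001, -0.001, -0.001]
0.85 phi [-0.005, -0.0, 0.001, 0.001, 0.001, 0.001, 0.0, 0.0, -0.0, -0.0, -0.001, -0.001]
1.15 phi [-0.008, -0.004, -0.002, -0.002, -0.003, -0.004, -0.005, -0.006, -0.007, -0.009, -0.011, -0.013]
scene t=9.400 alpha=0.0091 tau=-0.0010 phi=0.0101 r=194.8 area=465 uv=[367.9 168.3] xy=[480.9 125.9 207.6] F=[ 0.5 -0.5 -7.8] Mt=[-0.016 -0.007  0.004] w=15.8
```

```bash
python3 -m pendant '{"grip":[-1,-1,-1,-1,-1,-1,-1,-1,-1,-1],"linear":[[2,-8,0],[2,-8,0],[2,-8,0],[2,-8,0],[2,-8,0],[2,-8,0],[2,-8,0],[2,-8,0],[2,-8,0],[2,-8,0]],"angular":[[0,0,0],[0,0,0],[0,0,0],[0,0,0],[0,0,0],[0,0,0],[0,0,0],[0,0,0],[0,0,0],[0,0,0]]}' && python3 step.py 0.9 -8 "-8,-8,-8,-8,-8,-8,-8,-8,-8,-8,-8,-8,-8,-8,-8,-8,-8,-8,-8,-8,-8,-8,-8,-8"
```

```text
t: 10.28
ee_pos: [491.0, 44.1, 207.5]
orientation: [0.575, -3.088, -0.002]
ft_force: [-0.1, 0.6, -7.6]
width: 15.2
grasp_force: 30.0
dtau [0.004, 0.001, -0.0, -0.001, -0.001, -0.001, -0.001, -0.0, -0.0, -0.0, -0.0, -0.0]
phi [-0.012, -0.007, -0.005, -0.004, -0.003, -0.003, -0.003, -0.003, -0.003, -0.004, -0.004, -0.004]
tau [0.001, 0.003, 0.004, 0.003, 0.002, 0.001, 0.0, 0.0, 0.0, 0.0, 0.0, 0.0]
0.85 phi [-0.011, -0.006, -0.004, -0.003, -0.002, -0.002, -0.002, -0.002, -0.002, -0.002, -0.002, -0.003]
1.15 phi [-0.015, -0.011, -0.009, -0.009, -0.009, -0.01, -0.011, -0.013, -0.015, -0.018, -0.021, -0.025]
scene t=10.283 alpha=0.0041 tau=-0.0010 phi=0.0051 r=195.0 area=493 uv=[333.  178.8] xy=[491.   44.1 207.5] F=[-0.1  0.6 -7.6] Mt=[-0.071  0.017 -0.004] w=15.2
```

```bash
python3 -m pendant '{"grip":[-1,-1,-1,-1,-1,-1,-1,-1,-1,-1],"linear":[[2,-8,0],[2,-8,0],[2,-8,0],[2,-8,0],[2,-8,0],[2,-8,0],[2,-8,0],[2,-8,0],[2,-8,0],[2,-8,0]],"angular":[[0.004,0,0],[0.001,0,0],[0,0,0],[-0.001,0,0],[-0.001,0,0],[-0.001,0,0],[-0.001,0,0],[0,0,0],[0,0,0],[0,0,0]]}' && python3 step.py 0.9 -8 "-8,-8,-8,-8,-8,-8,-8,-8,-8,-8,-8,-8,-8,-8,-8,-8,-8,-8,-8,-8,-8,-8,-8,-8"
```

```text
t: 11.17
ee_pos: [501.1, -37.8, 207.7]
orientation: [0.575, -3.088, -0.0]
ft_force: [0.2, -0.0, -6.3]
width: 15.9
grasp_force: 30.0
dtau [-0.003, -0.001, -0.0, 0.0, 0.001, 0.001, 0.001, 0.001, 0.0, 0.0, 0.0, 0.0]
phi [-0.001, 0.004, 0.005, 0.005, 0.004, 0.003, 0.003, 0.003, 0.003, 0.003, 0.004, 0.004]
tau [-0.002, -0.003, -0.004, -0.004, -0.003, -0.002, -0.001, -0.0, -0.0, -0.0, -0.0, -0.0]
0.85 phi [-0.001, 0.004, 0.005, 0.005, 0.004, 0.003, 0.003, 0.003, 0.003, 0.003, 0.004, 0.004]
1.15 phi [-0.003, 0.002, 0.004, 0.004, 0.003, 0.002, 0.002, 0.002, 0.002, 0.002, 0.003, 0.003]
scene t=11.167 alpha=0.0133 tau=-0.0000 phi=0.0133 r=194.8 area=533 uv=[297.2 189.4] xy=[501.1 -37.8 207.7] F=[ 0.2 -0.  -6.3] Mt=[-0.091  0.006  0.04 ] w=15.9
```

```bash
python3 -m pendant '{"grip":[-1,-1,-1,-1,-1,-1,-1,-1,-1,-1],"linear":[[2,-8,0],[2,-8,0],[2,-8,0],[2,-8,0],[2,-8,0],[2,-8,0],[2,-8,0],[2,-8,0],[2,-8,0],[2,-8,0]],"angular":[[-0.003,0,0],[-0.001,0,0],[0,0,0],[0,0,0],[0.001,0,0],[0.001,0,0],[0.001,0,0],[0.001,0,0],[0,0,0],[0,0,0]]}' && python3 step.py 0.9 -8 "-8,-8,-8,-8,-8,-8,-8,-8,-7,-6,-5,-4,-3,-2,-1"
```

```text
t: 12.05
ee_pos: [511.2, -119.5, 207.5]
orientation: [0.575, -3.088, -0.0]
ft_force: [-0.0, -0.3, -8.3]
width: 15.6
grasp_force: 30.0
dtau [-0.014, -0.005, 0.0, 0.003, 0.004, 0.004, 0.004, 0.004, 0.003, 0.003, 0.002, 0.002]
phi [0.018, 0.023, 0.022, 0.018, 0.015, 0.013, 0.011, 0.011, 0.009, 0.007, 0.005, 0.004]
tau [-0.008, -0.016, -0.019, -0.017, -0.014, -0.01, -0.006, -0.002, 0.001, 0.004, 0.007, 0.009]
0.85 phi [0.018, 0.022, 0.021, 0.017, 0.014, 0.012, 0.01, 0.009, 0.008, 0.005, 0.003, 0.001]
1.15 phi [0.018, 0.025, 0.026, 0.024, 0.022, 0.021, 0.021, 0.023, 0.024, 0.024, 0.025, 0.027]
scene t=12.050 alpha=0.0283 tau=-0.0000 phi=0.0284 r=194.9 area=558 uv=[260.  200.4] xy=[ 511.2 -119.5  207.5] F=[-0.  -0.3 -8.3] Mt=[-0.033  0.018  0.068] w=15.6
```

```bash
python3 -m pendant '{"grip":[-1,-1,-1,-1,-1,-1,-1,-1],"linear":[[2,-8,0],[2,-8,0],[2,-8,0],[2,-8,0],[2,-8,0],[2,-8,0],[2,-8,0],[2,-8,0]],"angular":[[-0.014,0,0],[-0.005,0,0],[0,0,0],[0.003,0,0],[0.004,0,0],[0.004,0,0],[0.004,0,0],[0.004,0,0]]}' && python3 step.py 0.9 -8 "-8,-8,-8,-8,-8,-8,-8,-7,-6,-4,-3,-2,-1"
```

```text
t: 12.77
ee_pos: [519.3, -185.0, 206.7]
orientation: [-0.575, 3.088, -0.001]
ft_force: [0.9, -0.4, -7.0]
width: 15.7
grasp_force: 30.0
dtau [-0.06, -0.06, -0.06, -0.06, -0.06, -0.004, 0.035, 0.048, 0.048, 0.042, 0.034, 0.027]
phi [0.4, 0.4, 0.4, 0.396, 0.377, 0.334, 0.277, 0.22, 0.17, 0.127, 0.093, 0.068]
tau [-0.034, -0.09, -0.15, -0.21, -0.27, -0.297, -0.282, -0.243, -0.196, -0.152, -0.114, -0.084]
0.85 phi [0.4, 0.4, 0.4, 0.393, 0.371, 0.325, 0.267, 0.209, 0.159, 0.115, 0.082, 0.056]
1.15 phi [0.4, 0.4, 0.4, 0.4, 0.394, 0.364, 0.317, 0.265, 0.22, 0.181, 0.153, 0.135]
scene t=12.767 alpha=0.7988 tau=0.0004 phi=0.7984 r=122.9 area=899 uv=[264. 236.] xy=[ 519.3 -185.   206.7] F=[ 0.9 -0.4 -7. ] Mt=[ 0.022 -0.013  0.032] w=15.7
```

The blob picker grabbed the spoon rest instead of the stopper: area 899 at (264,236). I'll narrow the search band and measure again.

```bash
sed -i 's/linspace(-.5,.5,9)/linspace(-.12,.12,9)/' est.py; python3 step.py 0.9 -0 "-8,-8,-8,-7,-6,-5,-4,-3,-2,-1"
```

```text
dtau [-0.023, -0.007, 0.001, 0.005, 0.006, 0.006, 0.005, 0.004, 0.003, 0.002, 0.001, -0.0]
phi [0.029, 0.039, 0.037, 0.031, 0.024, 0.017, 0.011, 0.006, 0.001, -0.002, -0.006, -0.007]
tau [-0.011, -0.024, -0.027, -0.024, -0.019, -0.013, -0.008, -0.003, 0.0, 0.003, 0.004, 0.005]
0.85 phi [0.028, 0.036, 0.035, 0.028, 0.02, 0.013, 0.007, 0.002, -0.003, -0.007, -0.01, -0.011]
1.15 phi [0.032, 0.048, 0.052, 0.05, 0.045, 0.041, 0.039, 0.038, 0.039, 0.041, 0.045, 0.052]
scene t=12.817 alpha=0.0142 tau=0.0020 phi=0.0122 r=195.0 area=587 uv=[225.9 211.2] xy=[ 519.7 -186.2  206.8] F=[ 0.7 -2.2 -8.4] Mt=[ 0.376 -0.25   0.102] w=15.8
```

```bash
python3 -m pendant '{"grip":[-1,-1,-1,-1,-1,-1],"linear":[[1.5,-8,0],[1.5,-8,0],[1.5,-8,0],[1.5,-8,0],[1.5,-8,0],[1.5,-8,0]],"angular":[[-0.023,0,0],[-0.007,0,0],[0.001,0,0],[0.004,0,0],[0.004,0,0],[0.004,0,0]]}' && python3 step.py 0.9 -8 "-7,-6,-5,-4,-3,-2,-1"
```

```text
t: 13.37
ee_pos: [528.2, -232.9, 205.6]
orientation: [0.574, -3.085, -0.025]
ft_force: [0.4, 0.5, -7.2]
width: 15.8
grasp_force: 30.0
dtau [0.028, 0.012, 0.004, -0.0, -0.002, -0.003, -0.003, -0.003, -0.003, -0.003, -0.002, -0.002]
phi [-0.023, -0.023, -0.022, -0.02, -0.018, -0.016, -0.015, -0.015, -0.013, -0.011, -0.009, -0.007]
tau [-0.0, 0.017, 0.025, 0.027, 0.026, 0.024, 0.021, 0.018, 0.015, 0.012, 0.01, 0.008]
0.85 phi [-0.022, -0.021, -0.02, -0.017, -0.015, -0.013, -0.011, -0.011, -0.009, -0.006, -0.003, -0.001]
1.15 phi [-0.029, -0.033, -0.035, -0.036, -0.037, -0.039, -0.043, -0.048, -0.053, -0.058, -0.064, -0.073]
scene t=13.367 alpha=-0.0102 tau=-0.0165 phi=0.0063 r=195.0 area=629 uv=[200.8 220.5] xy=[ 528.2 -232.9  205.6] F=[ 0.4  0.5 -7.2] Mt=[-0.057 -0.    -0.044] w=15.8
```

```bash
python3 -m pendant '{"grip":[-1,-1,-1,-1,-1,-1,-1,-1],"linear":[[1,-7,0],[1,-6,0],[1,-5,0],[1,-4,0],[1,-3,0],[0.5,-2,0],[0,-1,0],[0,0,0]],"angular":[[0.028,0,0],[0.012,0,0],[0.004,0,0],[0,0,0],[-0.002,0,0],[-0.003,0,0],[-0.003,0,0],[-0.003,0,0]]}' && python3 step.py 0.9 0
```

```text
t: 14.08
ee_pos: [533.2, -260.5, 206.1]
orientation: [-0.574, 3.086, -0.024]
ft_force: [0.1, -0.0, -7.9]
width: 16.1
grasp_force: 30.0
dtau [-0.021, -0.009, -0.002, 0.001, 0.002, 0.002, 0.002, 0.002, 0.002, 0.001, 0.001, 0.001]
phi [0.018, 0.02, 0.019, 0.016, 0.013, 0.01, 0.007, 0.005, 0.003, 0.002, 0.001, 0.0]
tau [0.004, -0.009, -0.015, -0.015, -0.014, -0.012, -0.01, -0.008, -0.006, -0.005, -0.004, -0.003]
0.85 phi [0.017, 0.019, 0.017, 0.014, 0.011, 0.008, 0.005, 0.003, 0.001, -0.001, -0.002, -0.003]
1.15 phi [0.021, 0.027, 0.028, 0.027, 0.026, 0.025, 0.025, 0.026, 0.027, 0.03, 0.034, 0.039]
scene t=14.083 alpha=0.0294 tau=0.0157 phi=0.0137 r=194.8 area=643 uv=[188.6 224.3] xy=[ 533.2 -260.5  206.1] F=[ 0.1 -0.  -7.9] Mt=[-0.059  0.035  0.039] w=16.1
```

```bash
python3 -m pendant '{"grip":[-1,-1,-1,-1,-1,-1,-1,-1,-1,-1],"linear":[[0,0,0],[0,0,0],[0,0,0],[0,0,0],[0,0,0],[0,0,0],[0,0,0],[0,0,0],[0,0,0],[0,0,0]],"angular":[[-0.021,0,0],[-0.009,0,0],[-0.002,0,0],[0.001,0,0],[0.002,0,0],[0.002,0,0],[0.002,0,0],[0.002,0,0],[0.002,0,0],[0.001,0,0]]}' && python3 step.py 0.9 0
```

```text
t: 14.97
ee_pos: [533.1, -260.2, 206.1]
orientation: [0.575, -3.088, -0.006]
ft_force: [-0.2, 0.8, -7.0]
width: 15.7
grasp_force: 30.0
dtau [-0.005, -0.001, 0.001, 0.001, 0.001, 0.001, 0.001, 0.001, 0.001, 0.001, 0.0, 0.0]
phi [0.012, 0.011, 0.009, 0.007, 0.006, 0.004, 0.003, 0.001, 0.0, -0.0, -0.001, -0.002]
tau [-0.007, -0.009, -0.009, -0.008, -0.007, -0.006, -0.005, -0.004, -0.003, -0.002, -0.002, -0.002]
0.85 phi [0.011, 0.01, 0.009, 0.007, 0.005, 0.004, 0.002, 0.001, -0.0, -0.001, -0.001, -0.002]
1.15 phi [0.013, 0.013, 0.011, 0.01, 0.009, 0.008, 0.007, 0.006, 0.006, 0.005, 0.006, 0.006]
scene t=14.967 alpha=0.0141 tau=-0.0038 phi=0.0179 r=194.6 area=644 uv=[188.2 224.5] xy=[ 533.1 -260.2  206.1] F=[-0.2  0.8 -7. ] Mt=[0.022 0.011 0.032] w=15.7
```

```bash
python3 -m pendant '{"grip":[-1,-1,-1,-1,-1,-1,-1,-1,-1,-1,-1,-1],"linear":[[0,0,0],[0,0,0],[0,0,0],[0,0,0],[0,0,0],[0,0,0],[0,0,0],[0,0,0],[0,0,0],[0,0,0],[0,0,0],[0,0,0]],"angular":[[-0.005,0,0],[-0.001,0,0],[0.001,0,0],[0.001,0,0],[0.001,0,0],[0.001,0,0],[0.001,0,0],[0.001,0,0],[0.001,0,0],[0.001,0,0],[0,0,0],[0,0,0]]}' && python3 step.py 0.9 0
```

```text
t: 16.02
ee_pos: [533.1, -260.3, 206.1]
orientation: [0.575, -3.088, -0.003]
ft_force: [-0.3, 0.4, -7.4]
width: 16.5
grasp_force: 30.0
dtau [-0.015, -0.005, 0.001, 0.003, 0.003, 0.003, 0.003, 0.002, 0.002, 0.001, 0.001, 0.001]
phi [0.026, 0.025, 0.021, 0.017, 0.013, 0.01, 0.007, 0.005, 0.004, 0.003, 0.002, 0.001]
tau [-0.011, -0.019, -0.021, -0.019, -0.016, -0.013, -0.01, -0.008, -0.006, -0.004, -0.003, -0.002]
0.85 phi [0.025, 0.024, 0.02, 0.016, 0.012, 0.009, 0.006, 0.004, 0.002, 0.001, -0.0, -0.001]
1.15 phi [0.029, 0.03, 0.028, 0.025, 0.023, 0.021, 0.02, 0.02, 0.021, 0.022, 0.025, 0.028]
scene t=16.017 alpha=0.0262 tau=-0.0019 phi=0.0282 r=194.9 area=638 uv=[189.2 224. ] xy=[ 533.1 -260.3  206.1] F=[-0.3  0.4 -7.4] Mt=[-0.078  0.01   0.038] w=16.5
```

```bash
python3 -m pendant '{"grip":[-1,-1,-1,-1,-1,-1,-1,-1,-1,-1],"linear":[[0,0,0],[0,0,0],[0,0,0],[0,0,0],[0,0,0],[0,0,0],[0,0,0],[0,0,0],[0,0,0],[0,0,0]],"angular":[[-0.018,0,0],[-0.005,0,0],[0.001,0,0],[0.003,0,0],[0.003,0,0],[0.003,0,0],[0.002,0,0],[0.002,0,0],[0.002,0,0],[0.001,0,0]]}' && python3 step.py 0.9 0
```

```text
t: 16.9
ee_pos: [533.1, -260.2, 206.1]
orientation: [0.575, -3.087, -0.012]
ft_force: [-0.4, 0.1, -7.7]
width: 15.7
grasp_force: 30.0
dtau [0.005, 0.002, 0.001, 0.0, 0.0, -0.0, -0.0, -0.0, -0.0, -0.0, -0.0, -0.0]
phi [0.001, -0.0, -0.001, -0.001, -0.001, -0.001, -0.001, -0.001, -0.001, -0.001, -0.001, -0.001]
tau [-0.005, -0.002, -0.0, 0.0, 0.0, 0.0, 0.0, 0.0, 0.0, 0.0, 0.0, 0.0]
0.85 phi [0.001, -0.0, -0.0, -0.0, -0.0, -0.0, -0.0, -0.0, -0.0, -0.0, 0.0, 0.0]
1.15 phi [0.0, -0.001, -0.002, -0.003, -0.003, -0.003, -0.004, -0.005, -0.005, -0.006, -0.008, -0.009]
scene t=16.900 alpha=0.0036 tau=-0.0078 phi=0.0114 r=194.9 area=645 uv=[187.4 224.8] xy=[ 533.1 -260.2  206.1] F=[-0.4  0.1 -7.7] Mt=[-0.055  0.038  0.084] w=15.7
```

```bash
python3 -m pendant '{"grip":[-1,-1,-1,-1,-1,-1,-1,-1,-1,-1,-1,-1],"linear":[[0,0,0],[0,0,0],[0,0,0],[0,0,0],[0,0,0],[0,0,0],[0,0,0],[0,0,0],[0,0,0],[0,0,0],[0,0,0],[0,0,0]],"angular":[[0.004,0,0],[0.001,0,0],[0,0,0],[0,0,0],[0,0,0],[0,0,0],[0,0,0],[0,0,0],[0,0,0],[0,0,0],[0,0,0],[0,0,0]]}' && python3 step.py 0.9 0
```

```text
t: 17.95
ee_pos: [533.1, -260.3, 206.0]
orientation: [0.575, -3.088, -0.005]
ft_force: [-1.2, -0.4, -8.8]
width: 16.1
grasp_force: 30.0
dtau [-0.006, -0.002, 0.001, 0.001, 0.002, 0.002, 0.001, 0.001, 0.001, 0.001, 0.0, 0.0]
phi [0.013, 0.013, 0.011, 0.009, 0.007, 0.006, 0.005, 0.004, 0.003, 0.003, 0.003, 0.003]
tau [-0.006, -0.01, -0.01, -0.009, -0.008, -0.006, -0.005, -0.004, -0.003, -0.002, -0.001, -0.001]
0.85 phi [0.013, 0.012, 0.01, 0.008, 0.006, 0.005, 0.004, 0.003, 0.002, 0.002, 0.002, 0.002]
1.15 phi [0.015, 0.015, 0.014, 0.013, 0.011, 0.011, 0.01, 0.011, 0.011, 0.013, 0.014, 0.017]
scene t=17.950 alpha=0.0160 tau=-0.0030 phi=0.0190 r=194.6 area=641 uv=[188.3 224.5] xy=[ 533.1 -260.3  206. ] F=[-1.2 -0.4 -8.8] Mt=[-0.032  0.041  0.013] w=16.1
```

```bash
python3 -m pendant '{"grip":[-1,-1,-1,-1,-1,-1,-1,-1,-1,-1],"linear":[[0,0,0],[0,0,0],[0,0,0],[0,0,0],[0,0,0],[0,0,0],[0,0,0],[0,0,0],[0,0,0],[0,0,0]],"angular":[[-0.008,0,0],[-0.002,0,0],[0.001,0,0],[0.001,0,0],[0.002,0,0],[0.002,0,0],[0.001,0,0],[0.001,0,0],[0.001,0,0],[0.001,0,0]]}' && sed -i 's/=est()/=est("scene","pics\/last.png")/' step.py && python3 step.py 0.9 0; python3 -c "
import cv2;cv2.imwrite('pics/lastc.png',cv2.imread('pics/last.png')[120:400,60:320])"
```

```text
t: 18.83
ee_pos: [533.1, -260.3, 206.1]
orientation: [0.575, -3.088, -0.004]
ft_force: [0.6, -0.3, -7.7]
width: 16.1
grasp_force: 30.0
dtau [-0.007, -0.002, 0.001, 0.002, 0.002, 0.002, 0.002, 0.001, 0.001, 0.001, 0.001, 0.0]
phi [0.015, 0.015, 0.013, 0.01, 0.009, 0.007, 0.006, 0.006, 0.006, 0.006, 0.007, 0.008]
tau [-0.007, -0.011, -0.011, -0.01, -0.008, -0.006, -0.004, -0.002, -0.001, -0.0, 0.001, 0.001]
0.85 phi [0.015, 0.014, 0.012, 0.01, 0.008, 0.006, 0.005, 0.005, 0.005, 0.005, 0.005, 0.006]
1.15 phi [0.017, 0.017, 0.016, 0.015, 0.014, 0.013, 0.014, 0.015, 0.017, 0.019, 0.022, 0.027]
scene t=18.833 alpha=0.0175 tau=-0.0029 phi=0.0203 r=194.9 area=644 uv=[188.4 224.3] xy=[ 533.1 -260.3  206.1] F=[ 0.6 -0.3 -7.7] Mt=[-0.009 -0.023 -0.036] w=16.1
```

View pics/lastc.png

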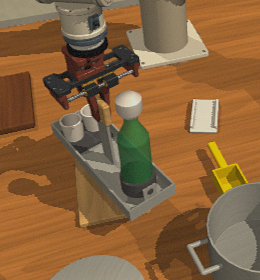

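The crop shows the bottle upright in the level caddy, held over the board (stopper at scene (188,224)), with the spoon rest and scoop undisturbed. I'll trim once more, then hand in.

```bash
python3 -m pendant '{"grip":[-1,-1,-1,-1,-1,-1,-1,-1],"linear":[[0,0,0],[0,0,0],[0,0,0],[0,0,0],[0,0,0],[0,0,0],[0,0,0],[0,0,0]],"angular":[[-0.01,0,0],[-0.002,0,0],[0.001,0,0],[0.002,0,0],[0.002,0,0],[0.002,0,0],[0.001,0,0],[0.001,0,0]]}' && python3 step.py 0.9 0
```

```text
t: 19.55
ee_pos: [533.1, -260.3, 206.1]
orientation: [0.575, -3.087, -0.009]
ft_force: [0.9, -0.2, -7.9]
width: 15.8
grasp_force: 30.0
dtau [-0.002, -0.0, 0.001, 0.001, 0.001, 0.001, 0.001, 0.001, 0.001, 0.0, 0.0, 0.0]
phi [0.01, 0.009, 0.007, 0.006, 0.005, 0.004, 0.003, 0.002, 0.002, 0.002, 0.002, 0.002]
tau [-0.007, -0.008, -0.007, -0.006, -0.005, -0.004, -0.003, -0.002, -0.001, -0.001, -0.001, -0.001]
0.85 phi [0.01, 0.009, 0.007, 0.006, 0.005, 0.004, 0.003, 0.002, 0.002, 0.002, 0.001, 0.001]
1.15 phi [0.011, 0.01, 0.009, 0.008, 0.007, 0.006, 0.005, 0.005, 0.005, 0.006, 0.007, 0.008]
scene t=19.550 alpha=0.0117 tau=-0.0059 phi=0.0176 r=194.8 area=641 uv=[188.1 224.5] xy=[ 533.1 -260.3  206.1] F=[ 0.9 -0.2 -7.9] Mt=[0.015 0.03  0.027] w=15.8
```

```bash
python3 -c "
from workcell import ctrl
print(ctrl.close_job())"
```

```text
the job is handed in; nothing more can be done
None
```

I handed the job in at about 19.6 s of the 64 s. The caddy was held level about 75 mm up and within about 12 mm of the board's middle, with the bottle upright to about 0.02 rad; `close_job()` returned no verdict.

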